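# Unlock the bearing tray and hold it over the inspection camera

## Robot

A 6-joint arm with a two-finger parallel gripper is mounted at the origin on the work surface. World frame = base frame: x ahead of the robot, y to its left, z up, the work surface at z = 0. Lengths are in mm, angles in rad, forces in N, time in s.
With the tool pointing down it reaches from about 275 to 1000 mm from the base axis. Payload 8.4 kg.
Tool frame: the origin (TCP) lies on the centre line of the jaws, within the pads' length; the fingertips stand 22 mm ahead of it and the grasp point (between the pads) lies 3 mm ahead of it; z points along the fingers, x is the direction in which the jaws open and shut, and the axes are right-handed (so a half turn about z gives the same grasp; the last joint's range is limited). The gripper opens to 85 mm and grips with 20 to 120 N. Pads are 22 mm wide; open, the fingers measure 114 mm over their backs; the gripper's body (76 mm by 85 mm) begins 54 mm behind the grasp point. The pads swing forward as they close: fully open they stand 13 mm farther back than shut.
Start: joints at [1.327, 0.353, 1.633, -0, 1.155, -0.002], TCP at [149.655, 606.821, 253.281] pointing down, gripper open.
Joint ranges: [-2.63, 2.63], [-0.92, 2.1], [0.06, 2.66], [-1.3, 4.44], [0, 2.69], [-3.02, 3.02]. Speed limits (rad/s): [2.22, 2.22, 2.79, 3.14, 3.14, 3.14].

## Interface

Orientations are given as [roll, pitch, yaw] about the fixed x, y, z axes, in that order (R = Rz(yaw) Ry(pitch) Rx(roll)).
In Python, from rig import status, viewer, job gives the robot as it stands.
- The arm moves only by the tool send_rows, never from a script. Its argument "plan" is a list of rows, each a list of 3 entries, a list of its own where there are three numbers: the shift along the tool's x, y, z in m, then the turn, a rotation vector about the tool's x, y, z in rad, then the opening, from -1 (shut) to 1 (fully open). In form: [[[x, y, z], [rx, ry, rz], jaw], ...]. A call has exactly 5 rows; each row is the pose to reach, as a shift and turn from the pose measured when the call began, along the tool's axes at that moment; what a row does not reach only later rows make up. A row lasts 1/12 s, in which the tool goes at most 41.7 mm and 7.16 degrees, less where a joint would pass 70% of its speed; a pose out of reach is approached as far as the arm can. A call with a gripper value outside its range is refused whole. The fingers move at their own pace and stop on an object; "squeeze" is the grip in N (left out, the last holds). Time passes only in rows, so rows that repeat a pose let the fingers close, or fill a call up. It gives the time, the measured TCP pose, the force and the opening at its end, in the units of the state.
- status.sense(): the state, without advancing time (a new reading comes with each control period).
- viewer.grab_frame(name): name is "side" or "top" or "wrist"; returns the picture (384x512x3 uint8, red, green, blue); there is no depth.
- viewer.camera_params(name): a dict with "intrinsics" (3x3 intrinsics, pixels), "dist_coeffs" ([k1, k2, p1, p2, k3] as OpenCV has them; the pictures are not rectified), "xyz" and "orientation" of the camera in the world. Camera axes: x right, y down, z forward; pixel columns grow to the right and rows downward; lengths in mm; the calibration is good to about 2 mm. A picture is of the moment at which its call begins: read the wrist's pose just before it. camera_params takes no time and is no camera call; for the wrist camera it gives the pose at the moment of the call.
- job.sign_off(): hands the job in, once; it reports no verdict.
Trained networks look in the newest picture that a camera, given by its name, has taken for a name from the list of things; names that differ only in an ending like _2 or _b are one class to them, and where a whole thing is asked for, a point or a joint stands for the part that bears it (a point fixed in the world has none). Each returns a list of dicts, best first, with "p" (0 to 1); they miss things now and then, are a little off and sometimes report something else, mostly with a low value. They report only what shows in the picture. A call takes as long as a camera call.
- viewer.cut_out(label, camera): "mask" (384x512 bool, what is visible of it) and "extent" ([left, top, width, height] in pixels, round what is visible of it).
The state is a dict: "clock": time; "qpos": joint angles; "qvel": joint speeds; "joint_efforts": joint torques, N m; "eef_pos": TCP position; "tcp_rot": TCP orientation; "contact_force": force on the tool from outside, world axes, zero at the start; "wrist_torque": the same for the moment, N m; "opening": opening from 0.0 (shut) to 1.0 (fully open).
Only numpy, scipy, OpenCV 4.12 (cv2) and the standard library are available. Lean on these libraries where they do the work, as an engineer would, in place of code of your own. Each camera call takes 0.05 s, during which the arm holds its last target.

## Task

Draw the yellow gate panel straight up out of the dock's slots and stand it in the green rack. Then slide the grey tray with its loose steel ball forward out from under the dock's lip, lift it (the orange fin is its handle) and carry it over to the round upward-looking camera without ever tipping it or losing the ball from its pocket. Finish while still holding the tray, level and still, with the ball's pocket centred over the camera about 12 cm above its top; leave everything else on the bench undisturbed.

Things in the scene. Friction and masses are not known exactly. Their poses are not given: they have to be found in the camera images.
- dock: Fixed dock: dark steel base 190 (x) x 134 (y) x 8 mm. Origin at the centre of its underside; -x is the front (gate side), +x the back, z up. The tray lies on the base between two low side guides 78 mm apart, 15 mm tall; the gate stands across its front, the lip is at its back.
- dock_slot (a point): Foot of the gate's slot, at dock x = -64 mm, 8 mm above the bench; axes as the dock's. Two blue posts at either side, tops 58 mm above the bench, 90 mm between their inner faces; grooves 12 mm wide, with 3 mm of play at each end of the gate.
- dock_lip (a point): Middle of the front edge of the blue lip (dock x = +63 mm), 26 to 32 mm above the bench, which overhangs the rear 14 mm or so of the tray. The tray cannot be lifted until slid forward (dock -x) at least 17 mm (25 to 30 mm is ample), between the posts; the gate in its slot blocks that way. Axes as the dock's.
- gate: Loose yellow panel, 8 mm thick (own x) x 110 mm wide (y) x 100 mm tall (z), about 90 g. Origin at the centre of its lower edge. Starts upright in the dock's slot, foot 8 mm and top edge 108 mm above the bench; leaves the grooves after rising 50 mm. Grip it across its thickness at the middle of the top edge.
- rack: Fixed green open-topped rack, 36 mm (own x) x 144 mm (y) x 60 mm tall, walls and floor 6 mm: the inner slot is 24 x 132 mm, its floor 6 mm above the bench, for the gate to stand in with its width along y (it may lean on a wall). Origin at the centre of its underside, z up.
- tray: Loose grey tray, 130 mm (own x) x 70 mm (y) x 6 mm thick, about 150 g. Origin at the centre of its underside, z up; starts flat on the dock's base, 8 mm above the bench, axes within 2 degrees of the dock's. Pocket at x = -35 mm, upright orange fin (the handle) at x = +30 mm.
- tray_fin (a point): Middle of the top edge of the tray's orange fin, a plate 12 mm thick (tray x) x 30 mm wide (tray y), its top 66 mm above the tray's underside and 65 mm in tray x from the pocket's centre. Grip it across its thickness (along tray x), within about 20 mm of the top. Axes as the tray's.
- tray_pocket (a point): Centre of the floor of the tray's round ball pocket, 40 mm across and 3 mm deep with a clear floor, 3 mm above the tray's underside. Axes as the tray's.
- ball_center (a point): Centre of the steel ball, 25 mm diameter, 64 g, free to roll in the tray's pocket; it climbs the 3 mm rim at about 40 degrees of tilt, or under hard jerks.
- camera_top (a point): Middle of the top face of the fixed round camera, 100 mm diameter, 27 mm tall, black with a metal ring and a green lens, looking straight up. z up.
- spray_can: Red spray can, 52 mm diameter, 110 mm tall, upright. A bystander, to be left alone; origin at its underside centre.
- valve_jar: Jar with a blue cap, 56 mm diameter, 70 mm tall, upright. A bystander, to be left alone; origin at its underside centre.
- screwdriver: Screwdriver with a green handle, 190 mm long, lying flat. A bystander, to be left alone; origin at its underside, near the middle of its length.
- hub_ring: Flat aluminium hub ring, 72 mm outer diameter, 12 mm tall, lying flat. A bystander, to be left alone; origin at its underside centre.
- socket: Steel wrench socket, 32 mm diameter, 50 mm tall, upright. A bystander, to be left alone; origin at its underside centre.
- weights_bin: Blue open bin 100 x 75 x 35 mm with wheel weights in it. A bystander, to be left alone; origin at its underside centre.
- lug_bolt: Dark wheel bolt standing on its head, 32 mm diameter, 55 mm tall. A bystander, to be left alone; origin at its underside centre.

How it is judged (in metres and radians):
On the way, in this order (a step that is already met when the one before it is completed fails the run):
1. the gate is drawn up clear of the dock's slots while the tray still lies in the dock (z of gate in the frame of dock above 0.058 m and x of tray in the frame of dock above -0.02 m), for 0.1 s.
2. the gate stands in the green rack, released (x of gate in the frame of rack between -0.018 and 0.018 m and y of gate in the frame of rack between -0.03 and 0.03 m and z of gate in the frame of rack between 0 and 0.02 m and angle between gate's own z axis and vertical below 0.45 rad and contact force between the fingers and gate below 0.05 N), for 0.2 s.
3. the tray is lifted clear of the dock with the ball in its pocket (height (world z) of tray above 0.05 m and contact force between tray and dock below 0.05 N and distance between ball_center and tray_pocket below 0.022 m), for 0.2 s.
At the end, for the whole second after the job is handed in: Tray held in the air by the fingers, touching no fixture: pocket within 30 mm of the camera's axis, 80-160 mm above its top; within 0.1 rad of level, under 30 mm/s, ball in its pocket. Gate released in the rack, foot in the slot (under 20 mm above the bench), leaning under 0.45 rad (all of step 2 and horizontal distance between tray_pocket and camera_top below 0.03 m and z of tray_pocket in the frame of camera_top between 0.08 and 0.16 m and angle between tray's own z axis and vertical below 0.1 rad and linear speed of tray below 0.03 m/s and distance between ball_center and tray_pocket below 0.022 m and contact force between the fingers and tray above 1 N and contact force between tray and rack below 0.05 N and contact force between tray and dock below 0.05 N); the arm keeps its last pose, push and grip.
It fails at once if the ball leaves the tray's pocket (distance between ball_center and tray_pocket above 0.026 m).
It fails at once if the tray is tipped by more than 0.4 rad (23 degrees) (angle between tray's own z axis and vertical above 0.4 rad).
It fails at once if a bystander is moved by more than 30 mm (distance of any of spray_can, valve_jar, screwdriver, hub_ring, socket, weights_bin, lug_bolt from where it was at the start of the episode above 0.03 m).
It also fails if it takes over 64 s, if anything falls off the work surface, if the arm or the gripper's body presses on something with over 40 N, if the wrist force passes 120 N, or if a joint passes its speed limit or range.

## Working session

There is one attempt and no reset: what is moved stays moved. The work goes in short steps, Python scripts to look and compute and a tool call to move; the robot and the scene stay as the last step left them, time stands still between calls to the robot, and variables do not carry over. Pictures are saved under pics/ and viewed, and the job is handed in when it is done.

Besides the shell and the picture viewer there is one more tool, called after "Call:" by a JSON object that holds its "op" and its "data". send_rows: Moves the arm, as the interface text tells. Its arguments: {"type":"object","properties":{"plan":{"type":"array"},"squeeze":{"type":"number"}},"required":["plan"]}

```bash
ls; mkdir -p pics; python3 - <<'E'
from rig import status, viewer, job
import cv2
print(status.sense())
for c in ["side","top","wrist"]:
    p=viewer.camera_params(c); print(c,p)
    f=viewer.grab_frame(c); cv2.imwrite(f"pics/{c}0.png",f[:,:,::-1])
print(status.sense()["clock"])
E
```

```text
pics
{'clock': 0.0, 'qpos': array([ 1.32660565e+00,  3.53619076e-01,  1.63414643e+00, -4.10459261e-05,
        1.15518649e+00, -2.43130586e-03]), 'qvel': array([-0.0005302 , -0.0010761 , -0.00039982, -0.00098076,  0.00015931,
        0.00010185]), 'joint_efforts': array([ 1.03219514e-03, -6.05234098e+01, -3.42097485e+01,  2.07545295e-04,
        8.64705245e-03, -8.67823360e-06]), 'eef_pos': array([149.5545756 , 606.38243944, 252.57455099]), 'tcp_rot': array([3.14155843e+00, 1.35943580e-03, 1.32905353e+00]), 'contact_force': array([0.13537495, 0.15655286, 0.98121956]), 'wrist_torque': array([ 0.05192397,  0.00927611, -0.00868436]), 'opening': 1.0024744072855427}
side {'intrinsics': array([[392.42957577,   0.        , 259.82472783],
       [  0.        , 392.42957577, 194.57337318],
       [  0.        ,   0.        ,   1.        ]]), 'dist_coeffs': array([0.00299766, 0.        , 0.        , 0.        , 0.        ]), 'xyz': array([248.83486237, 859.73945502, 700.46630041]), 'orientation': array([-2.19012187,  0.02454544, -2.75248457])}
top {'intrinsics': array([[395.89398295,   0.        , 257.46630737],
       [  0.        , 395.89398295, 187.81745665],
       [  0.        ,   0.        ,   1.        ]]), 'dist_coeffs': array([-0.12212138,  0.        ,  0.        ,  0.        ,  0.        ]), 'xyz': array([ 401.44845587,   53.91034735, 1060.3021938 ]), 'orientation': array([-2.94422485, -0.00336026, -1.56027452])}
wrist {'intrinsics': array([[317.57510484,   0.        , 251.93700644],
       [  0.        , 317.57510484, 193.17260668],
       [  0.        ,   0.        ,   1.        ]]), 'dist_coeffs': array([-0.01258947,  0.        ,  0.        ,  0.        ,  0.        ]), 'xyz': array([ 75.84006524, 624.34084449, 373.65649867]), 'orientation': array([2.83666835e+00, 1.36514399e-03, 1.32899575e+00])}
0.15
```

View pics/side0.png

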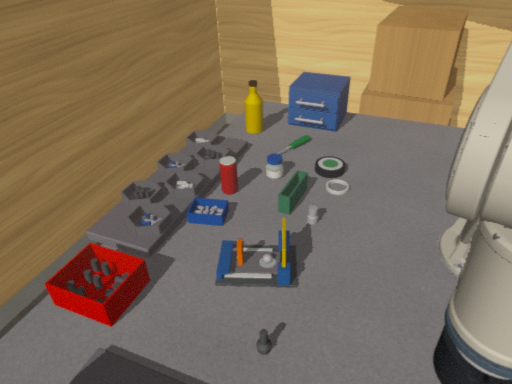

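View pics/top0.png

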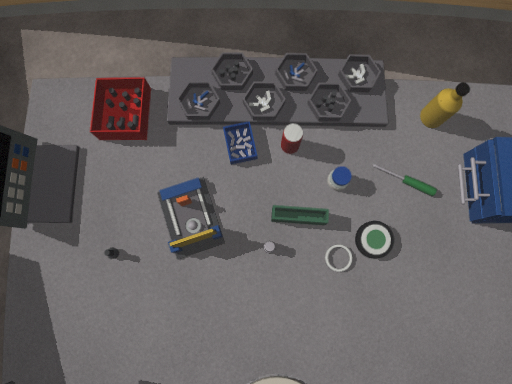

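View pics/wrist0.png

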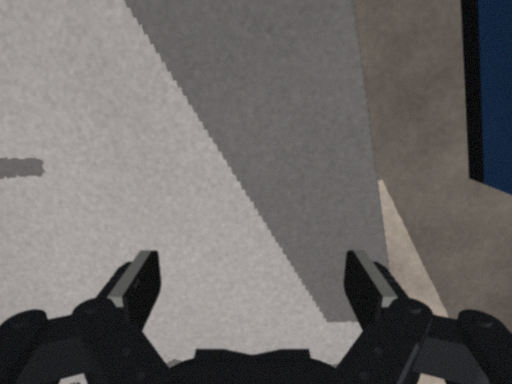

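```bash
cat > h.py <<'E'
import numpy as np, cv2
from scipy.spatial.transform import Rotation as R
from rig import status, viewer, job
def cam(n):
    p=viewer.camera_params(n); return p, R.from_euler('xyz',p['orientation']).as_matrix()
def pix2w(n,uv,z,P=None):
    p,M=P or cam(n)
    q=cv2.undistortPoints(np.array(uv,float).reshape(-1,1,2),p['intrinsics'],p['dist_coeffs']).reshape(-1,2)
    d=(M@np.c_[q,np.ones(len(q))].T).T
    t=(z-p['xyz'][2])/d[:,2]
    return p['xyz']+d*t[:,None]
def w2pix(n,X,P=None):
    p,M=P or cam(n)
    Xc=(np.array(X,float).reshape(-1,3)-p['xyz'])@M
    return cv2.projectPoints(Xc,np.zeros(3),np.zeros(3),p['intrinsics'],p['dist_coeffs'])[0].reshape(-1,2)
E
python3 - <<'E'
from h import *
for c in ["top","side"]:
    f=viewer.grab_frame(c)
    for n in ["dock","gate","rack","tray","camera_top","tray_fin","ball_center","spray_can","valve_jar","screwdriver","hub_ring","socket","weights_bin","lug_bolt"]:
        for r in viewer.cut_out(n,c)[:1]:
            m=r["mask"]; ys,xs=np.nonzero(m)
            print(c,n,round(r["p"],2),r["extent"],xs.mean().round(1),ys.mean().round(1),pix2w(c,[xs.mean(),ys.mean()],{'gate':108,'camera_top':27,'tray_fin':74,'rack':60}.get(n,20))[0].round())
            np.save(f"m_{c}_{n}.npy",m)
f=viewer.grab_frame("top")
cv2.imwrite("pics/top_crop.png",cv2.resize(f[150:280,130:430],None,fx=2.6,fy=2.6,interpolation=cv2.INTER_CUBIC)[:,:,::-1])
print(status.sense()["clock"])
E
```

```text
top dock 0.8 [155.3, 177.6, 69.3, 82.2] 189.9 215.7 [532. 231.  20.]
top gate 0.53 [172.5, 230.2, 45.2, 13.1] 193.2 238.1 [467. 206. 108.]
top rack 0.64 [268.4, 203.8, 60.0, 20.3] 299.7 214.6 [533. -56.  60.]
top tray 0.93 [170.4, 187.4, 36.4, 50.1] 188.9 212.6 [540. 234.  20.]
top camera_top 0.57 [357.0, 222.2, 37.2, 37.3] 374.2 239.5 [ 473. -256.   27.]
top tray_fin 0.59 [172.5, 188.2, 38.0, 49.7] 188.9 212.7 [533. 225.  74.]
top ball_center 0.5 [191.7, 221.0, 6.9, 5.5] 192.8 224.7 [508. 222.  20.]
top spray_can 0.65 [280.5, 123.0, 23.5, 27.2] 291.2 138.2 [750. -39.  20.]
top valve_jar 0.88 [326.5, 166.1, 22.8, 27.4] 339.4 177.7 [ 640. -169.   20.]
top screwdriver 0.56 [370.2, 164.4, 70.6, 30.6] 416.2 183.8 [ 626. -383.   20.]
top hub_ring 0.66 [325.5, 245.2, 24.8, 24.6] 337.2 256.3 [ 429. -158.   20.]
top socket 0.68 [263.5, 241.7, 16.8, 15.5] 269.4 246.6 [453.  20.  20.]
top weights_bin 0.84 [222.4, 124.0, 38.0, 36.8] 240.1 142.5 [736. 102.  20.]
top lug_bolt 0.66 [104.4, 248.2, 14.3, 9.9] 111.6 252.8 [430. 436.  20.]
side dock 0.93 [215.4, 232.3, 84.7, 56.7] 258.1 266.1 [519. 256.  20.]
side gate 0.58 [284.2, 217.3, 0.9, 47.1] 283.4 240.4 [461. 241. 108.]
side rack 0.68 [217.4, 154.0, 20.7, 44.5] 227.9 174.8 [735. -28.  60.]
side tray 0.87 [228.1, 237.1, 55.0, 37.1] 252.4 260.4 [539. 243.  20.]
side camera_top 0.68 [310.2, 156.4, 34.8, 19.9] 329.2 166.7 [ 470. -231.   27.]
side tray_fin 0.55 [231.2, 239.0, 51.7, 35.4] 251.2 260.9 [518. 294.  74.]
side spray_can 0.61 [220.5, 155.4, 16.0, 41.2] 227.6 174.8 [766. -83.  20.]
side valve_jar 0.78 [265.0, 152.9, 18.0, 25.5] 273.9 166.3 [ 644. -183.   20.]
side screwdriver 0.58 [288.3, 136.4, 21.8, 11.0] 298.4 141.8 [ 620. -375.   20.]
side socket 0.52 [304.9, 203.5, 15.1, 18.9] 312.1 214.7 [454.  21.  20.]
side weights_bin 0.88 [186.4, 196.1, 41.6, 26.9] 207.0 211.3 [736. 110.  20.]
side lug_bolt 0.68 [281.5, 219.2, 2.5, 43.5] 283.5 237.1 [497. 137.  20.]
1.7
```

View pics/top_crop.png

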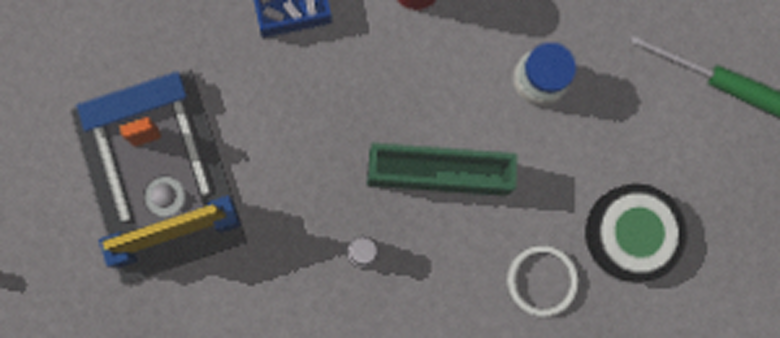

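```bash
python3 - <<'E'
from h import *
P=cam("top")
g=lambda L,z:pix2w("top",[[130+a/2.6,150+b/2.6] for a,b in L],z,P)
a=g([(105,246),(217,210)],108);print("gate",a.round(),a.mean(0).round(1),np.linalg.norm(a[0]-a[1]),np.degrees(np.arctan2(*(a[0]-a[1])[[1,0]]))-90)
a=g([(369,145),(516,154),(515,191),(367,183)],60);print("rack",a.round(),a.mean(0).round(1),np.degrees(np.arctan2(*(a[0]-a[1])[[1,0]]))-90)
a=g([(78,102),(183,73),(189,95),(85,129)],32);print("lip",a.round())
a=g([(119,125),(152,118),(158,130),(126,142)],74);print("fin",a.round(),a.mean(0))
print("cam",g([(638,232)],27))
print("ball",g([(165,195)],23))
E
```

```text
gate [[450. 260. 108.]
 [485. 158. 108.]] [467.8 209.  108. ] 108.72151545954512 18.725150835873436
rack [[ 555.   15.   60.]
 [ 548. -130.   60.]
 [ 511. -128.   60.]
 [ 518.   17.   60.]] [532.8 -56.4  60. ] -2.977598334305526
lip [[600. 312.  32.]
 [632. 205.  32.]
 [609. 198.  32.]
 [572. 303.  32.]]
fin [[570. 260.  74.]
 [577. 228.  74.]
 [565. 221.  74.]
 [553. 252.  74.]] [566.36027704 240.21856922  74.        ]
cam [[ 473.64238436 -259.05702339   27.        ]]
ball [[507.20473758 220.03868276  23.        ]]
```

```bash
cat >> h.py <<'E'
def go(target,yaw,n=5,s=None,rowmm=40,rowdeg=7,ramp=False,roll=np.pi,tilt=None):
    """print rows to target (mm) tool pointing down with yaw; total n rows"""
    s=s or status.sense()
    M=R.from_euler('xyz',s['tcp_rot']); T=R.from_euler('xyz',[np.pi,0,yaw])
    d=M.inv().apply(np.array(target)-s['eef_pos'])/1000; w=(M.inv()*T).as_rotvec()
    need=max(np.linalg.norm(d)*1000/rowmm,np.degrees(np.linalg.norm(w))/rowdeg)
    print("t",s['clock'].round(2),"pos",s['eef_pos'].round(1),"rot",s['tcp_rot'].round(3),"F",s['contact_force'].round(1),"open",round(s['opening'],3))
    print("total d",d.round(4).tolist(),"w",w.round(4).tolist(),"rows needed",round(need,2))
    return d,w
E
python3 -c "
from h import *
go((500,200,290),0.326)"
```

```text
Traceback (most recent call last):
  File "h.py", line 22, in go
    print("t",s['clock'].round(2),"pos",s['eef_pos'].round(1),"rot",s['tcp_rot'].round(3),"F",s['contact_force'].round(1),"open",round(s['opening'],3))
              ^^^^^^^^^^^^^^^^
AttributeError: 'float' object has no attribute 'round'
```

```bash
sed -i "s/s\['clock'\].round(2)/round(s['clock'],2)/" h.py
python3 -c "
from h import *
go((500,200,290),0.326)"
```

```text
t 1.7 pos [149.7 606.8 253.2] rot [3.142 0.    1.329] F [ 0.2 -0.7  0.1] open 0.999
total d [-0.3111, 0.4376, -0.0367] w [0.0, 0.0001, 1.003] rows needed 13.45
```

Call:
{"op": "send_rows", "data": {"plan": [[[-0.0225, 0.031, -0.003], [0, 0, 0.075], 1], [[-0.045, 0.062, -0.006], [0, 0, 0.15], 1], [[-0.0675, 0.093, -0.009], [0, 0, 0.225], 1], [[-0.09, 0.124, -0.012], [0, 0, 0.3], 1], [[-0.1125, 0.155, -0.015], [0, 0, 0.375], 1]]}}

```text
clock: 2.12
eef_pos: [274.0, 459.1, 268.5]
tcp_rot: [3.142, -0.0, 0.951]
contact_force: [0.7, 0.8, -0.3]
opening: 0.999
```

```bash
python3 -c "
from h import *
go((500,200,290),0.326)"
```

```text
t 2.12 pos [274.  459.1 268.5] rot [ 3.142 -0.     0.951] F [ 0.7  0.8 -0.3] open 0.999
total d [-0.0795, 0.3345, -0.0215] w [0.0, -0.0002, 0.6248] rows needed 8.61
```

Call:
{"op": "send_rows", "data": {"plan": [[[-0.0095, 0.039, -0.003], [0, 0, 0.075], 1], [[-0.019, 0.078, -0.006], [0, 0, 0.15], 1], [[-0.0285, 0.117, -0.009], [0, 0, 0.225], 1], [[-0.038, 0.156, -0.012], [0, 0, 0.3], 1], [[-0.0475, 0.195, -0.015], [0, 0, 0.375], 1]]}}

```text
clock: 2.53
eef_pos: [406.0, 305.4, 283.9]
tcp_rot: [-3.141, -0.001, 0.572]
contact_force: [1.9, 0.6, -0.1]
opening: 1.003
```

```bash
python3 -c "
from h import *
go((500,200,290),0.326)"
```

```text
t 2.53 pos [406.  305.4 283.9] rot [-3.141e+00 -1.000e-03  5.720e-01] F [ 1.9  0.6 -0.1] open 1.003
total d [0.0219, 0.1396, -0.0061] w [-0.0002, -0.0008, 0.2463] rows needed 3.54
```

Call:
{"op": "send_rows", "data": {"plan": [[[0.006, 0.037, -0.002], [0, 0, 0.07], 1], [[0.012, 0.074, -0.004], [0, 0, 0.14], 1], [[0.018, 0.11, -0.005], [0, 0, 0.2], 1], [[0.022, 0.14, -0.006], [0, 0, 0.246], 1], [[0.022, 0.14, -0.006], [0, 0, 0.246], 1]]}}

```text
clock: 2.95
eef_pos: [503.5, 196.1, 290.3]
tcp_rot: [3.14, -0.003, 0.32]
contact_force: [-0.8, 0.1, 1.2]
opening: 0.999
```

```bash
python3 - <<'E'
from h import *
go((500,200,290),0.326)
P=cam("wrist"); import pickle; pickle.dump(P,open("wp1.pkl","wb"))
f=viewer.grab_frame("wrist"); np.save("w1.npy",f)
cv2.imwrite("pics/w1.png",cv2.resize(f,(768,576),interpolation=cv2.INTER_CUBIC)[:,:,::-1]);print(P[0]['xyz'])
E
```

```text
t 2.95 pos [503.5 196.1 290.3] rot [ 3.14e+00 -3.00e-03  3.20e-01] F [-0.8  0.1  1.2] open 0.999
total d [-0.0021, -0.0048, 0.0003] w [0.0014, -0.0026, -0.0058] rows needed 0.13
[479.63313423 268.24978422 411.24614251]
```

View pics/w1.png

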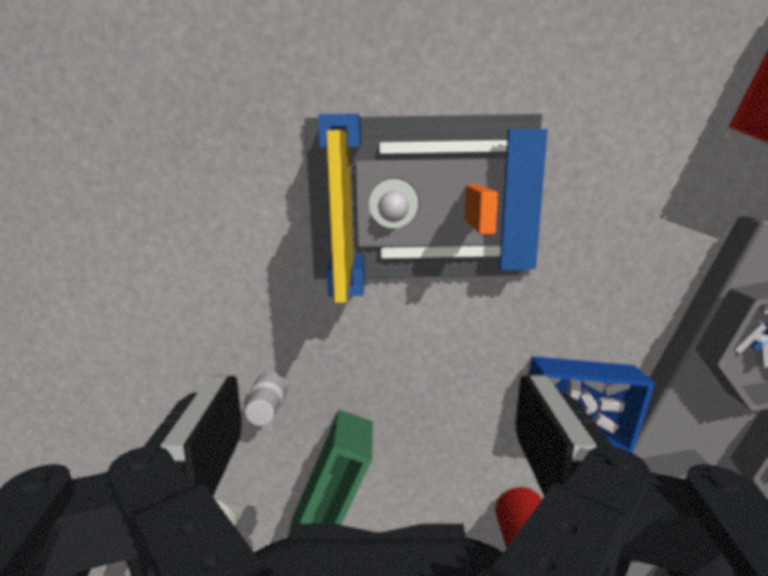

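```bash
python3 - <<'E'
import numpy as np,cv2
f=np.load("w1.npy")
c=f[70:210,195:375]
cv2.imwrite("pics/w1c.png",cv2.resize(c,None,fx=4.3,fy=4.3,interpolation=cv2.INTER_CUBIC)[:,:,::-1])
E
```

```text
(no output)
```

View pics/w1c.png

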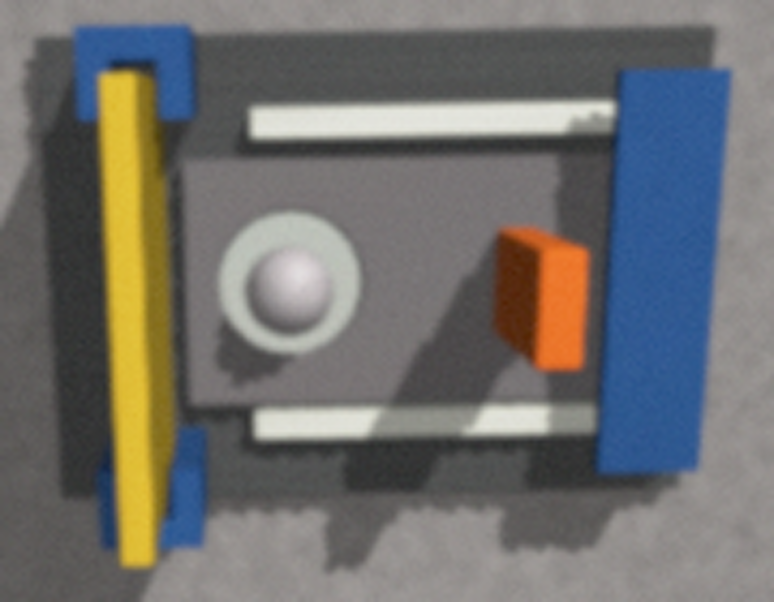

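```bash
python3 - <<'E'
from h import *
import pickle; P=pickle.load(open("wp1.pkl","rb"))
g=lambda L,z:pix2w("wrist",[[195+(a+.5)/4.3-.5,70+(b+.5)/4.3-.5] for a,b in L],z,P)
def ax(n,a):
    # quad TL,TR,BR,BL ; y-axis: TL(+y) -> BL
    y=(a[0]+a[1]-a[2]-a[3])/2; x=(a[1]+a[2]-a[0]-a[3])/2
    print(n,a.mean(0).round(1),"yaw from y",(np.degrees(np.arctan2(y[1],y[0]))-90).round(2),"from x",np.degrees(np.arctan2(x[1],x[0])).round(2),"len",np.linalg.norm(x).round(1),np.linalg.norm(y).round(1))
ax("gate",g([(99,72),(140,70),(157,565),(121,567)],108))
ax("fin",g([(538,250),(587,248),(583,369),(535,369)],74))
ax("lip",g([(622,70),(730,70),(697,472),(597,472)],32))
ax("base",g([(35,38),(715,28),(680,487),(63,496)],8))
ax("postL",g([(77,27),(194,27),(194,120),(77,120)],58))
t=g([(183,158),(190,405)],14);print(t,t.mean(0),np.degrees(np.arctan2(*(t[0]-t[1])[[1,0]]))-90)
print("pocket",g([(290,281)],13),"ball",g([(290,287)],23.5))
E
```

```text
gate [471.4 213.7 108. ] yaw from y 19.14 from x 21.3 len 8.6 110.3
fin [569.8 246.2  74. ] yaw from y 20.6 from x 19.52 len 12.0 29.6
lip [604.2 259.9  32. ] yaw from y 19.34 from x 18.41 len 28.7 109.9
base [531.3 234.5   8. ] yaw from y 19.48 from x 19.18 len 189.5 132.7
postL [452.9 265.9  58. ] yaw from y 16.98 from x 18.31 len 28.7 21.7
[[468.78773725 248.33465148  14.        ]
 [492.10486614 181.51542122  14.        ]] [480.44630169 214.92503635  14.        ] 19.23686043017119
pocket [[508.51375002 225.22353346  13.        ]] ball [[508.29576959 224.76964192  23.5       ]]
```

```bash
python3 - <<'E'
from h import *
go((471.2,213.5,240),0.337)
P=cam("wrist");print(P[0]['xyz'])
E
```

```text
t 3.0 pos [501.9 197.7 290. ] rot [ 3.142e+00 -1.000e-03  3.220e-01] F [-0.1  0.5  0.7] open 0.999
total d [-0.0242, -0.0247, 0.05] w [0.0, -0.0014, -0.0147] rows needed 1.52
[478.06506896 269.69893622 411.05907354]
```

Call:
{"op": "send_rows", "data": {"plan": [[[-0.01, -0.01, 0.02], [0, 0, -0.007], 1], [[-0.018, -0.018, 0.037], [0, 0, -0.015], 1], [[-0.0225, -0.023, 0.047], [0, -0.001, -0.015], 1], [[-0.0242, -0.0247, 0.05], [0, -0.001, -0.015], 1], [[-0.0242, -0.0247, 0.05], [0, -0.001, -0.015], 1]]}}

```text
clock: 3.42
eef_pos: [470.2, 214.1, 239.5]
tcp_rot: [3.142, 0.001, 0.339]
contact_force: [0.1, 0.5, 0.2]
opening: 0.999
```

```bash
python3 - <<'E'
from h import *
go((471.2,213.5,240),0.337)
P=cam("wrist"); import pickle; 
f=viewer.grab_frame("wrist")
P=cam("wrist");pickle.dump(P,open("wp2.pkl","wb"));f=viewer.grab_frame("wrist"); np.save("w2.npy",f)
cv2.imwrite("pics/w2.png",cv2.resize(f,(768,576),interpolation=cv2.INTER_CUBIC)[:,:,::-1]);
go((471.2,213.5,240),0.337)
E
```

```text
t 3.42 pos [470.2 214.1 239.5] rot [3.142e+00 1.000e-03 3.390e-01] F [0.1 0.5 0.2] open 0.999
total d [0.0008, 0.0009, -0.0005] w [0.0001, 0.001, 0.0018] rows needed 0.03
t 3.52 pos [471.7 214.1 240.8] rot [ 3.142e+00 -2.000e-03  3.380e-01] F [ 1.1  0.9 -0.1] open 0.997
total d [-0.0006, 0.0004, 0.0008] w [0.0001, -0.0016, 0.0012] rows needed 0.03
```

View pics/w2.png

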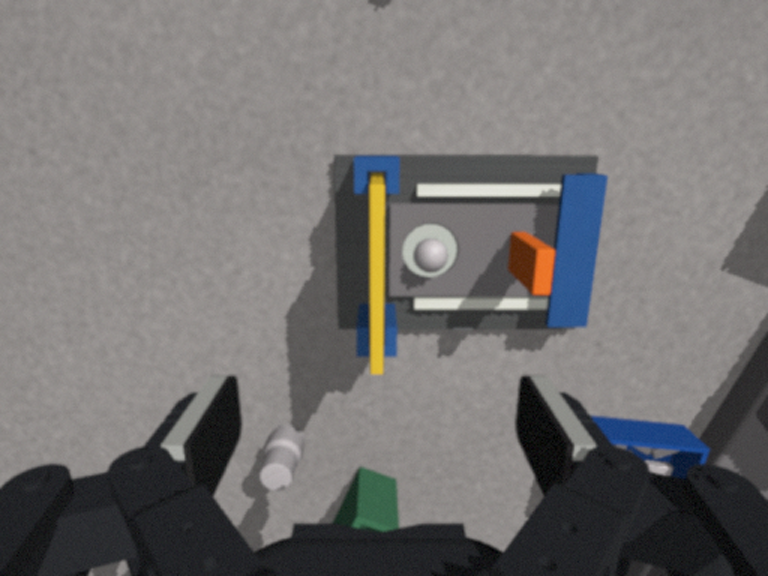

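```bash
python3 - <<'E'
from h import *
import pickle; P=pickle.load(open("wp2.pkl","rb"))
g=lambda L,z:pix2w("wrist",[[(a+.5)/1.5-.5,(b+.5)/1.5-.5] for a,b in L],z,P)
def ax(n,a):
    y=(a[0]+a[1]-a[2]-a[3])/2; x=(a[1]+a[2]-a[0]-a[3])/2
    print(n,a.mean(0).round(1),"yaw from y",(np.degrees(np.arctan2(y[1],y[0]))-90).round(2),"from x",np.degrees(np.arctan2(x[1],x[0])).round(2),"len",np.linalg.norm(x).round(1),np.linalg.norm(y).round(1))
ax("gate",g([(370,175),(384,173),(383,374),(370,374)],108))
ax("fin",g([(534,248),(554,246),(551,294),(533,294)],74))
ax("lip",g([(562,174),(606,176),(588,327),(549,325)],32))
ax("base",g([(335,155),(597,156),(585,330),(339,328)],8))
print("ball",g([(431,254)],23.5))
go((471.2,212.5,120),0.337)
E
```

```text
gate [470.4 215.6 108. ] yaw from y 19.21 from x 23.25 len 7.5 115.0
fin [569.7 246.7  74. ] yaw from y 22.98 from x 22.43 len 11.9 30.5
lip [604.6 259.9  32. ] yaw from y 20.74 from x 16.62 len 29.7 109.6
base [533.6 234.9   8. ] yaw from y 21.19 from x 19.05 len 192.4 133.7
ball [[508.97695913 224.23591176  23.5       ]]
t 3.52 pos [471.7 214.1 240.8] rot [ 3.142e+00 -2.000e-03  3.380e-01] F [ 1.1  0.9 -0.1] open 0.997
total d [-0.0012, 0.0013, 0.1208] w [0.0001, -0.0016, 0.0012] rows needed 3.02
```

Call:
{"op": "send_rows", "data": {"plan": [[[-0.0005, 0.0003, 0.03], [0, -0.001, 0], 1], [[-0.0006, 0.0003, 0.065], [0, -0.001, 0], 1], [[-0.0006, 0.0003, 0.1], [0, -0.001, 0], 1], [[-0.0006, 0.0003, 0.128], [0, -0.001, 0], 0.6], [[-0.0006, 0.0003, 0.14], [0, -0.001, 0], 0.3]], "squeeze": 40}}

```text
clock: 3.93
eef_pos: [470.8, 213.2, 98.3]
tcp_rot: [3.141, 0.002, 0.338]
contact_force: [-1.0, -0.1, 0.4]
opening: 0.748
```

Call:
{"op": "send_rows", "data": {"plan": [[[0, 0, 0], [0, 0, 0], 0], [[0, 0, 0], [0, 0, 0], -1], [[0, 0, 0], [0, 0, 0], -1], [[0, 0, 0], [0, 0, 0], -1], [[0, 0, 0], [0, 0, 0], -1]], "squeeze": 40}}

```text
clock: 4.35
eef_pos: [471.5, 213.5, 99.8]
tcp_rot: [3.141, 0.0, 0.338]
contact_force: [-1.1, -0.4, 6.2]
opening: 0.082
```

```bash
python3 - <<'E'
from h import *
go((471.2,212.5,181),0.337)
f=viewer.grab_frame("wrist")
cv2.imwrite("pics/w3.png",f[:,:,::-1]);
E
```

```text
t 4.35 pos [471.5 213.5  99.8] rot [3.141 0.    0.338] F [-1.1 -0.4  6.2] open 0.082
total d [-0.0006, 0.0008, -0.0812] w [0.0001, 0.0001, 0.001] rows needed 2.03
```

View pics/w3.png

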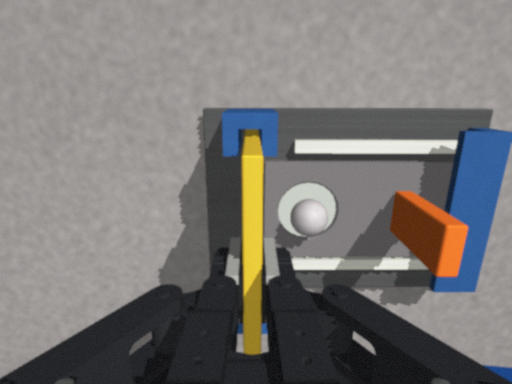

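Call:
{"op": "send_rows", "data": {"plan": [[[0, 0, -0.006], [0, 0, 0], -1], [[0, 0, -0.02], [0, 0, 0], -1], [[0, 0, -0.04], [0, 0, 0], -1], [[0, 0, -0.062], [0, 0, 0], -1], [[0, 0, -0.085], [0, 0, 0], -1]]}}

```text
clock: 4.82
eef_pos: [471.5, 213.5, 186.7]
tcp_rot: [3.141, -0.001, 0.338]
contact_force: [-0.2, 0.3, -1.5]
opening: 0.086
```

Call:
{"op": "send_rows", "data": {"plan": [[[0, 0, -0.006], [0, 0, 0], -1], [[0, 0, -0.01], [0, 0, 0], -1], [[0, 0, -0.012], [0, 0, 0], -1], [[0, 0, -0.012], [0, 0, 0], -1], [[0, 0, -0.012], [0, 0, 0], -1]]}}

```text
clock: 5.23
eef_pos: [470.9, 213.2, 197.8]
tcp_rot: [3.141, 0.001, 0.338]
contact_force: [-0.4, 0.2, -0.9]
opening: 0.084
```

```bash
python3 - <<'E'
from h import *
f=viewer.grab_frame("side")
cv2.imwrite("pics/s4.png",cv2.resize(f[130:330,170:400],None,fx=3,fy=3)[:,:,::-1]);
f=viewer.grab_frame("wrist")
cv2.imwrite("pics/w4.png",f[:,:,::-1]);
go((471.2,212.5,196),0.337)
E
```

```text
t 5.33 pos [470.9 213.2 197.7] rot [3.141e+00 1.000e-03 3.380e-01] F [-0.2  0.4 -1.3] open 0.087
total d [0.0, 0.0008, 0.0017] w [0.0003, 0.001, 0.0011] rows needed 0.05
```

View pics/s4.png

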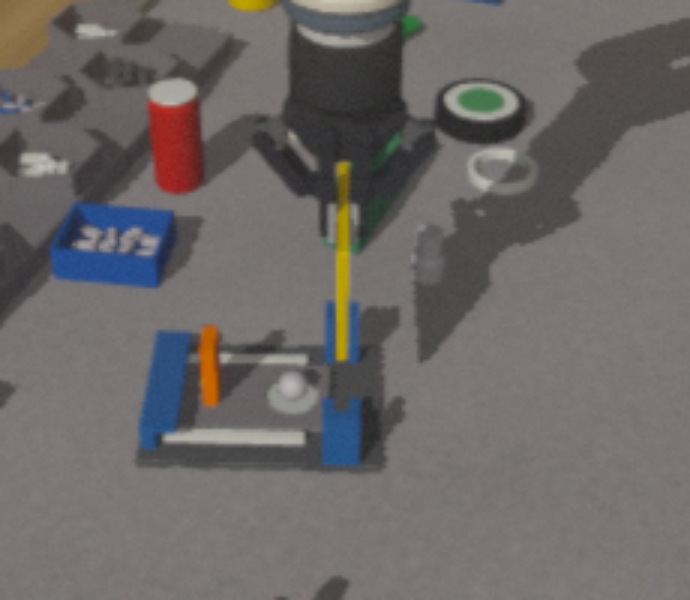

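View pics/w4.png

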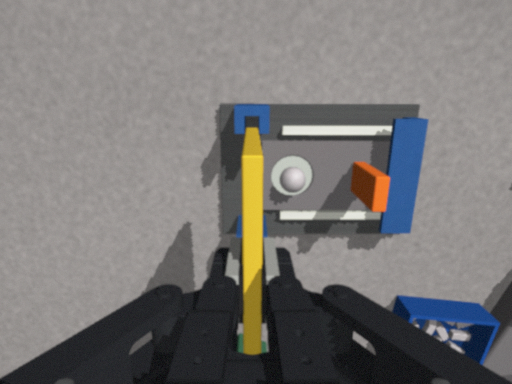

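```bash
python3 - <<'E'
from h import *
go((495,-150,205),-0.052)
E
```

```text
t 5.33 pos [470.9 213.2 197.7] rot [3.141e+00 1.000e-03 3.380e-01] F [-0.2  0.4 -1.3] open 0.087
total d [-0.0978, 0.3506, -0.0071] w [0.0005, 0.0009, 0.3901] rows needed 9.1
```

Call:
{"op": "send_rows", "data": {"plan": [[[-0.003, 0.01, -0.002], [0, 0, 0.02], -1], [[-0.009, 0.033, -0.004], [0, 0, 0.045], -1], [[-0.018, 0.064, -0.007], [0, 0, 0.08], -1], [[-0.027, 0.097, -0.007], [0, 0, 0.115], -1], [[-0.036, 0.13, -0.007], [0, 0, 0.15], -1]]}}

```text
clock: 5.75
eef_pos: [479.6, 76.9, 204.5]
tcp_rot: [3.141, 0.002, 0.186]
contact_force: [0.3, -0.1, -0.4]
opening: 0.088
```

```bash
python3 - <<'E'
from h import *
go((495,-150,205),-0.052)
E
```

```text
t 5.75 pos [479.6  76.9 204.5] rot [3.141e+00 2.000e-03 1.860e-01] F [ 0.3 -0.1 -0.4] open 0.088
total d [-0.027, 0.2258, -0.0004] w [0.0008, 0.0015, 0.2385] rows needed 5.69
```

Call:
{"op": "send_rows", "data": {"plan": [[[-0.004, 0.034, 0], [0, 0, 0.035], -1], [[-0.008, 0.068, 0], [0, 0, 0.07], -1], [[-0.012, 0.102, 0], [0, 0, 0.105], -1], [[-0.016, 0.136, 0], [0, 0, 0.14], -1], [[-0.02, 0.165, 0], [0, 0, 0.17], -1]]}}

```text
clock: 6.17
eef_pos: [489.9, -91.6, 204.3]
tcp_rot: [3.14, 0.002, 0.013]
contact_force: [0.0, 0.1, -1.3]
opening: 0.084
```

```bash
python3 - <<'E'
from h import *
go((495,-150,205),-0.052)
E
```

```text
t 6.17 pos [489.9 -91.6 204.3] rot [3.14e+00 2.00e-03 1.30e-02] F [ 0.   0.1 -1.3] open 0.084
total d [0.0043, 0.0584, -0.0006] w [0.0013, 0.002, 0.0653] rows needed 1.46
```

Call:
{"op": "send_rows", "data": {"plan": [[[0.002, 0.025, 0], [0, 0, 0.03], -1], [[0.003, 0.043, 0], [0.001, 0.002, 0.055], -1], [[0.004, 0.054, 0], [0.001, 0.002, 0.065], -1], [[0.0043, 0.058, 0], [0.001, 0.002, 0.065], -1], [[0.0043, 0.058, 0], [0.001, 0.002, 0.065], -1]]}}

```text
clock: 6.58
eef_pos: [494.7, -150.1, 204.0]
tcp_rot: [-3.142, 0.001, -0.053]
contact_force: [0.0, 0.8, -1.0]
opening: 0.086
```

```bash
python3 - <<'E'
from h import *
f=viewer.grab_frame("top")
cv2.imwrite("pics/t5.png",cv2.resize(f[100:300,230:430],None,fx=3,fy=3)[:,:,::-1]);
import pickle;P=cam("wrist");pickle.dump(P,open("wp5.pkl","wb"));f=viewer.grab_frame("wrist"); np.save("w5.npy",f)
cv2.imwrite("pics/w5.png",cv2.resize(f,(768,576),interpolation=cv2.INTER_CUBIC)[:,:,::-1]);
go((495,-150,205),-0.052)
E
```

```text
t 6.68 pos [ 494.7 -148.9  204.1] rot [-3.141e+00  1.000e-03 -5.100e-02] F [ 0.5  1.2 -1.4] open 0.091
total d [0.0003, 0.0011, -0.0009] w [-0.0003, 0.0008, 0.0007] rows needed 0.04
```

View pics/w5.png

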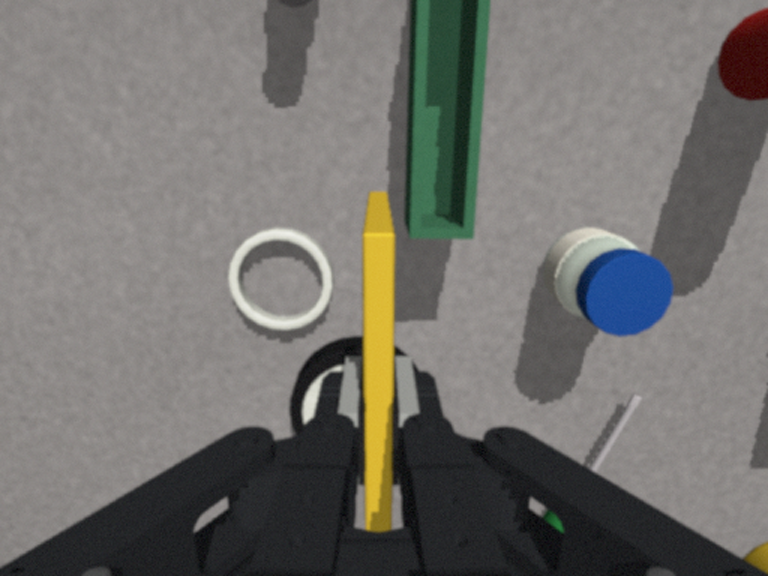

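```bash
python3 - <<'E'
from h import *
import pickle; P=pickle.load(open("wp5.pkl","rb"))
g=lambda L,z:pix2w("wrist",[[(a+.5)/1.5-.5,(b+.5)/1.5-.5] for a,b in L],z,P)
print(g([(409,238),(473,238),(415,2),(490,2)],60).round(1))
a=g([(363,235),(394,235),(391,530),(367,530)],212.3);print("gate",a.round(1),a.mean(0).round(1))
a=g([(409,238),(473,238),(415,2),(490,2)],60)
dl=a[2]-a[0];dr=a[3]-a[1];print(np.degrees(np.arctan2(-dl[0],dl[1])),np.degrees(np.arctan2(-dr[0],dr[1])))
E
```

```text
[[ 514.  -126.8   60. ]
 [ 550.  -128.6   60. ]
 [ 520.8   -9.1   60. ]
 [ 557.7  -11.    60. ]]
gate [[ 494.6  -94.8  212.3]
 [ 502.   -95.2  212.3]
 [ 497.4 -183.4  212.3]
 [ 490.3 -183.   212.3]] [ 496.1 -139.1  212.3]
-3.3338168537476522 -3.7320158795951586
```

View pics/t5.png

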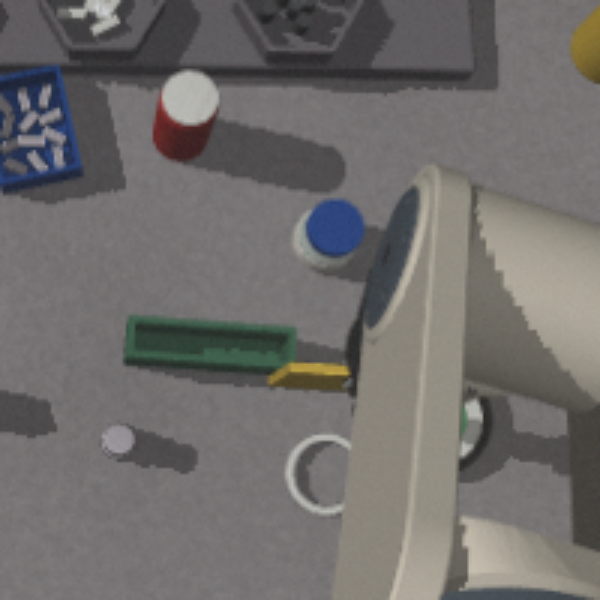

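```bash
python3 - <<'E'
from h import *
go((535.5,-56,185),-0.058)
E
```

```text
t 6.68 pos [ 494.7 -148.9  204.1] rot [-3.141e+00  1.000e-03 -5.100e-02] F [ 0.5  1.2 -1.4] open 0.091
total d [0.036, -0.0948, 0.0191] w [-0.0003, 0.0008, 0.0067] rows needed 2.58
```

Call:
{"op": "send_rows", "data": {"plan": [[[0.007, -0.018, 0.002], [0, 0, 0.003], -1], [[0.019, -0.05, 0.006], [0, 0, 0.0067], -1], [[0.031, -0.082, 0.012], [0, 0.001, 0.0067], -1], [[0.036, -0.0948, 0.017], [0, 0.001, 0.0067], -1], [[0.036, -0.0948, 0.019], [0, 0.001, 0.0067], -1]]}}

```text
clock: 7.1
eef_pos: [536.0, -52.4, 184.5]
tcp_rot: [-3.141, 0.0, -0.053]
contact_force: [-0.3, 0.6, -1.4]
opening: 0.087
```

```bash
python3 - <<'E'
from h import *
f=viewer.grab_frame("top")
cv2.imwrite("pics/t6.png",cv2.resize(f[150:270,230:400],None,fx=4.5,fy=4.5,interpolation=cv2.INTER_CUBIC)[:,:,::-1]);
f=viewer.grab_frame("side")
cv2.imwrite("pics/s6.png",cv2.resize(f[120:240,240:380],None,fx=5,fy=5,interpolation=cv2.INTER_CUBIC)[:,:,::-1]);
f=viewer.grab_frame("wrist")
cv2.imwrite("pics/w6.png",f[:,:,::-1]);
go((535.5,-56,101),-0.058)
E
```

```text
t 7.25 pos [534.9 -55.7 184.8] rot [ 3.142e+00  1.000e-03 -5.600e-02] F [-0.5 -0.3 -0.4] open 0.087
total d [0.0007, 0.0003, 0.0838] w [0.0, 0.0009, 0.0018] rows needed 2.1
```

View pics/s6.png

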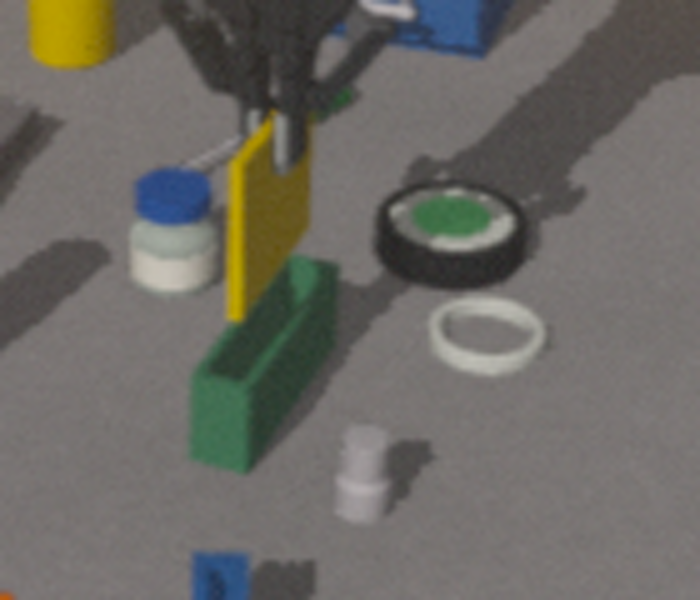

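View pics/w6.png

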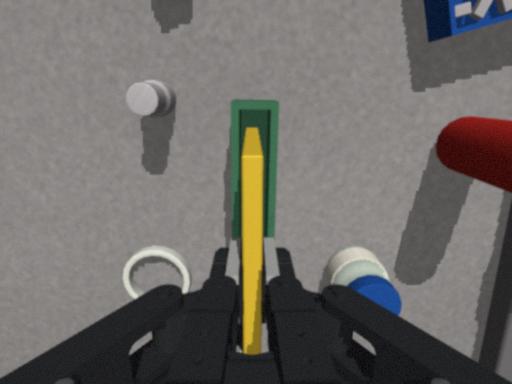

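View pics/t6.png

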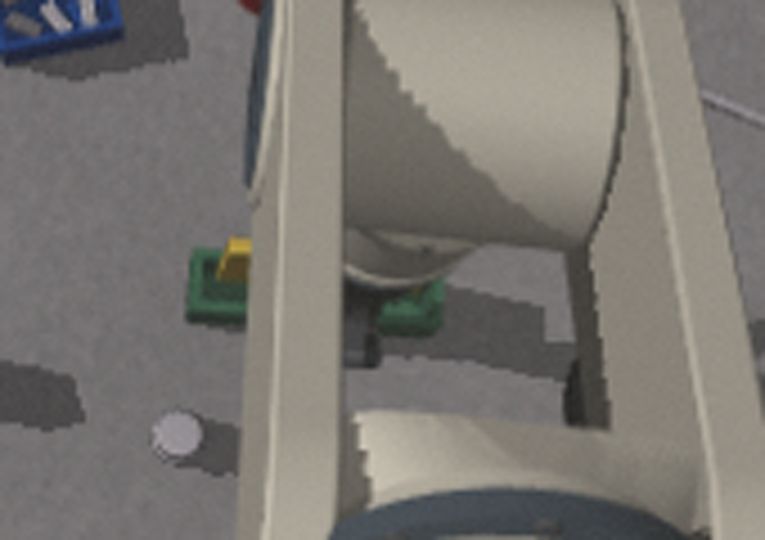

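Call:
{"op": "send_rows", "data": {"plan": [[[0.0005, 0, 0.015], [0, 0, 0], -1], [[0.0007, 0, 0.035], [0, 0, 0.001], -1], [[0.0007, 0, 0.056], [0, 0, 0.001], -1], [[0.0007, 0, 0.072], [0, 0, 0.001], -1], [[0.0007, 0, 0.083], [0, 0, 0.001], -1]]}}

```text
clock: 7.67
eef_pos: [534.4, -56.6, 100.7]
tcp_rot: [3.141, 0.002, -0.058]
contact_force: [-0.6, -0.9, -1.4]
opening: 0.082
```

```bash
python3 - <<'E'
from h import *
f=viewer.grab_frame("wrist")
cv2.imwrite("pics/w7.png",f[:,:,::-1]);
go((535.5,-56,101),-0.058)
E
```

```text
t 7.72 pos [533.7 -56.4  99.3] rot [ 3.142  0.004 -0.058] F [-1.1  0.  -2.3] open 0.091
total d [0.0017, -0.0005, -0.0017] w [0.0, 0.0043, -0.0] rows needed 0.06
```

View pics/w7.png

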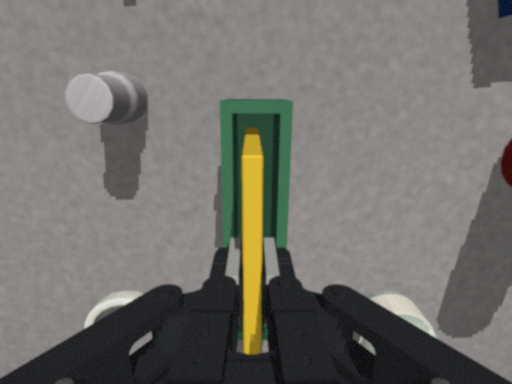

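Call:
{"op": "send_rows", "data": {"plan": [[[0, 0, 0], [0, 0, 0], -0.5], [[0, 0, 0], [0, 0, 0], 0], [[0, 0, 0], [0, 0, 0], 0.5], [[0, 0, 0], [0, 0, 0], 1], [[0, 0, 0], [0, 0, 0], 1]]}}

```text
clock: 8.13
eef_pos: [534.3, -56.5, 100.2]
tcp_rot: [3.141, 0.003, -0.058]
contact_force: [0.9, -0.3, -0.4]
opening: 0.79
```

Call:
{"op": "send_rows", "data": {"plan": [[[0, 0, 0], [0, 0, 0], 1], [[0, 0, -0.02], [0, 0, 0], 1], [[0, 0, -0.05], [0, 0, 0], 1], [[0, 0, -0.085], [0, 0, 0], 1], [[0, 0, -0.11], [0, 0, 0], 1]]}}

```text
clock: 8.55
eef_pos: [535.2, -56.5, 212.9]
tcp_rot: [3.141, 0.001, -0.058]
contact_force: [1.7, -0.2, -0.2]
opening: 0.998
```

```bash
python3 - <<'E'
from h import *
f=viewer.grab_frame("wrist")
cv2.imwrite("pics/w8.png",f[:,:,::-1]);
f=viewer.grab_frame("side")
cv2.imwrite("pics/s8.png",cv2.resize(f[120:240,240:380],None,fx=5,fy=5,interpolation=cv2.INTER_CUBIC)[:,:,::-1]);
go((569.8,246.3,220),0.345)
E
```

```text
t 8.65 pos [537.4 -56.8 215. ] rot [ 3.141 -0.006 -0.058] F [0.2 0.3 0.3] open 0.998
total d [0.0149, -0.3044, -0.0051] w [0.0017, -0.0054, -0.4029] rows needed 7.62
```

View pics/w8.png

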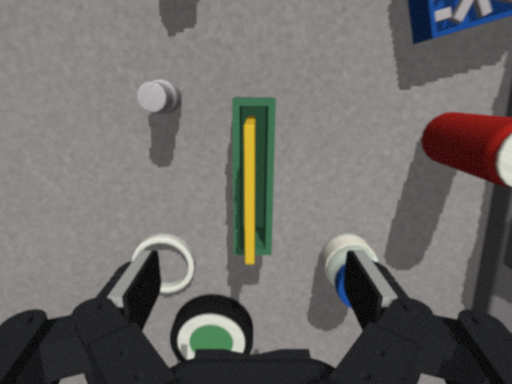

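View pics/s8.png

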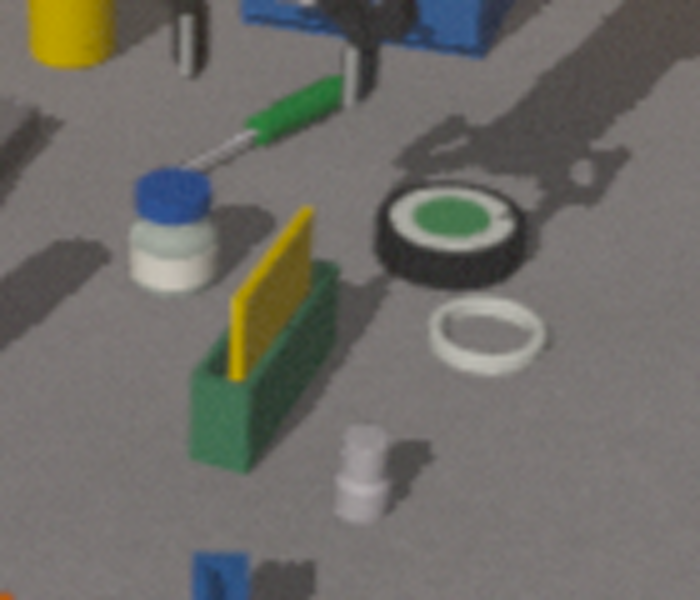

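```bash
python3 - <<'E'
from h import *
P=cam("wrist");s=status.sense();f=viewer.grab_frame("wrist")
cv2.imwrite("pics/w9.png",cv2.resize(f[270:384,130:300],None,fx=4.5,fy=4.5,interpolation=cv2.INTER_CUBIC)[:,:,::-1]);
import pickle;pickle.dump(P,open("wp9.pkl","wb"))
r=viewer.cut_out("camera_top","wrist")
for q in r[:2]: print(q['p'],q['extent'])
go((569.8,246.3,220),0.345)
E
```

```text
t 8.75 pos [534.9 -56.5 210.9] rot [ 3.141e+00  1.000e-03 -5.800e-02] F [-0.6  0.5  0. ] open 1.003
total d [0.0173, -0.3043, -0.0092] w [0.0001, 0.0008, -0.403] rows needed 7.62
```

View pics/w9.png

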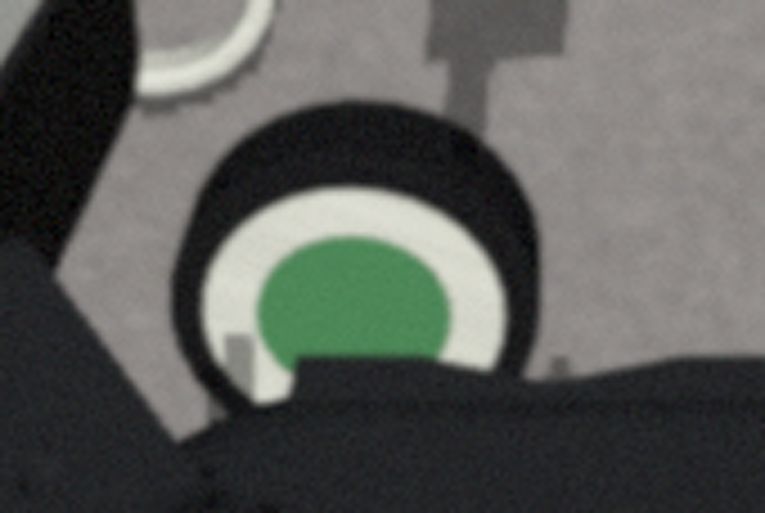

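```bash
python3 - <<'E'
from h import *
import pickle; P=pickle.load(open("wp9.pkl","rb"))
g=lambda L,z:pix2w("wrist",[[130+(a+.5)/4.5-.5,270+(b+.5)/4.5-.5] for a,b in L],z,P)
a=g([(202,310),(507,310),(257,312),(450,312),(350,186),(350,236)],27); print(a.round(1))
from scipy.optimize import least_squares
# fit ring circle from edge points
pts=g([(202,310),(507,310),(230,238),(480,238),(350,186),(205,335)],27)[:,:2]
r=least_squares(lambda v:np.hypot(*(pts-v[:2]).T)-v[2],[475,-255,40]);print(r.x,r.fun)
pts=g([(257,312),(450,312),(350,236),(430,265),(280,265),(275,350)],27)[:,:2]
r=least_squares(lambda v:np.hypot(*(pts-v[:2]).T)-v[2],[475,-255,25]);print(r.x,r.fun)
E
```

```text
[[ 435.2 -254.1   27. ]
 [ 515.9 -259.1   27. ]
 [ 449.7 -255.6   27. ]
 [ 500.8 -258.8   27. ]
 [ 478.3 -217.4   27. ]
 [ 476.8 -232.9   27. ]]
[ 475.75653107 -258.09585001   40.73895047] [ 0.04381958 -0.53903013 -0.53010784  0.64631126  0.0176      0.36140712]
[ 475.65040785 -258.00565736   25.34531699] [ 0.75725691 -0.19240232 -0.17432496  0.38910359 -0.40618378 -0.37344944]
```

Call:
{"op": "send_rows", "data": {"plan": [[[0.001, -0.02, 0], [0, 0, -0.03], 1], [[0.003, -0.052, 0], [0, 0, -0.07], 1], [[0.005, -0.088, 0], [0, 0, -0.115], 1], [[0.007, -0.124, 0], [0, 0, -0.16], 1], [[0.009, -0.16, -0.002], [0, 0, -0.205], 1]]}}

```text
clock: 9.17
eef_pos: [552.0, 104.0, 210.9]
tcp_rot: [3.141, 0.004, 0.149]
contact_force: [1.9, -0.6, -0.3]
opening: 1.001
```

```bash
python3 - <<'E'
from h import *
go((569.8,246.3,190),0.345)
E
```

```text
t 9.17 pos [552.  104.  210.9] rot [3.141 0.004 0.149] F [ 1.9 -0.6 -0.3] open 1.001
total d [0.0388, -0.1381, 0.0208] w [-0.0002, 0.0039, -0.1963] rows needed 3.62
```

Call:
{"op": "send_rows", "data": {"plan": [[[0.01, -0.036, 0.003], [0, 0, -0.05], 1], [[0.02, -0.072, 0.008], [0, 0.002, -0.1], 1], [[0.03, -0.108, 0.014], [0, 0.004, -0.15], 1], [[0.037, -0.13, 0.019], [0, 0.004, -0.185], 1], [[0.0388, -0.138, 0.0208], [0, 0.004, -0.196], 1]]}}

```text
clock: 9.58
eef_pos: [568.9, 249.2, 187.3]
tcp_rot: [-3.141, 0.003, 0.349]
contact_force: [-1.0, -0.3, -0.9]
opening: 0.995
```

```bash
python3 - <<'E'
from h import *
viewer.grab_frame("top");viewer.grab_frame("top")
P=cam("wrist");f=viewer.grab_frame("wrist")
cv2.imwrite("pics/w10.png",cv2.resize(f,(768,576),interpolation=cv2.INTER_CUBIC)[:,:,::-1]);
import pickle;pickle.dump(P,open("wp10.pkl","wb"))
go((569.8,246.3,120),0.345)
E
```

```text
t 9.73 pos [568.9 245.7 188.5] rot [3.141e+00 3.000e-03 3.450e-01] F [0.5 0.6 0.6] open 1.0
total d [0.0012, -0.0003, 0.0685] w [0.0004, 0.0027, 0.0] rows needed 1.71
```

View pics/w10.png

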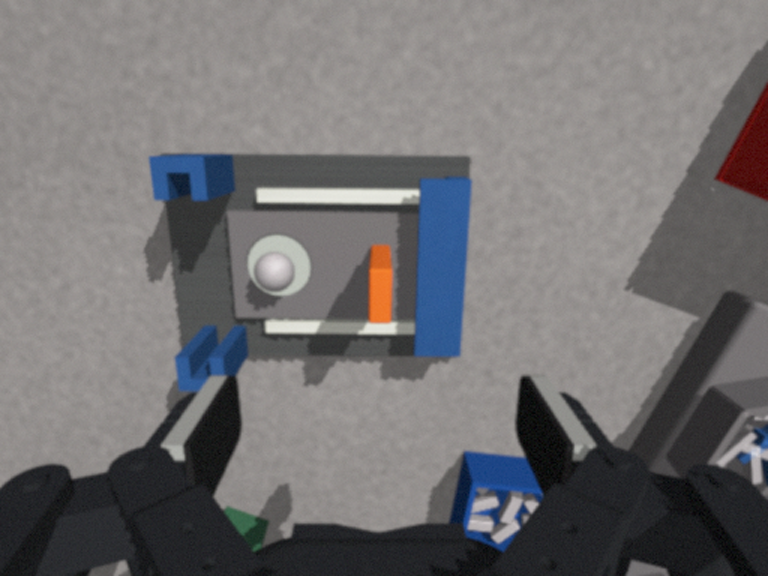

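```bash
python3 - <<'E'
from h import *
import pickle; P=pickle.load(open("wp10.pkl","rb"))
g=lambda L,z:pix2w("wrist",[[(a+.5)/1.5-.5,(b+.5)/1.5-.5] for a,b in L],z,P)
a=g([(369,267),(392.5,267),(391.5,322),(369,322)],74)
y=(a[0]+a[1]-a[2]-a[3])/2
print(a.round(1),a.mean(0),np.degrees(np.arctan2(y[1],y[0]))-90)
print("ball",g([(273.5,270)],23.5), "pocket",g([(279,266)],13))
t=g([(229,211),(236,319)],14);print(t.mean(0),np.degrees(np.arctan2(*(t[0]-t[1])[[1,0]]))-90)
go((*a.mean(0)[:2],120),0.345);go((*a.mean(0)[:2],66),0.345)
E
```

```text
[[559.6 258.7  74. ]
 [570.9 262.8  74. ]
 [580.8 234.5  74. ]
 [569.7 230.5  74. ]] [570.24909988 246.62614329  74.        ] 19.443182545566927
ball [[507.95799098 223.91497509  23.5       ]] pocket [[509.23195857 224.19634882  13.        ]]
[481.50716492 213.83097477  14.        ] 18.220709700961194
t 9.73 pos [568.9 245.7 188.5] rot [3.141e+00 3.000e-03 3.450e-01] F [0.5 0.6 0.6] open 1.0
total d [0.0018, -0.0005, 0.0685] w [0.0004, 0.0027, 0.0] rows needed 1.71
t 9.73 pos [568.9 245.7 188.5] rot [3.141e+00 3.000e-03 3.450e-01] F [0.5 0.6 0.6] open 1.0
total d [0.0019, -0.0005, 0.1225] w [0.0004, 0.0027, 0.0] rows needed 3.06
```

Call:
{"op": "send_rows", "data": {"plan": [[[0.001, 0, 0.025], [0, 0.001, 0.003], 1], [[0.0018, -0.0005, 0.06], [0, 0.002, 0.006], 1], [[0.0018, -0.0005, 0.092], [0, 0.0027, 0.007], 0.6], [[0.0018, -0.0005, 0.113], [0, 0.0027, 0.007], 0.3], [[0.0018, -0.0005, 0.1225], [0, 0.0027, 0.007], 0]], "squeeze": 60}}

```text
clock: 10.15
eef_pos: [568.1, 243.8, 62.9]
tcp_rot: [3.141, 0.005, 0.336]
contact_force: [-0.7, -0.9, 0.4]
opening: 0.604
```

Call:
{"op": "send_rows", "data": {"plan": [[[0, 0, 0], [0, 0, 0], -0.3], [[0, 0, 0], [0, 0, 0], -0.5], [[0, 0, 0], [0, 0, 0], -0.6], [[0, 0, 0], [0, 0, 0], -0.6], [[0, 0, 0], [0, 0, 0], -0.65]]}}

```text
clock: 10.57
eef_pos: [569.1, 244.0, 64.4]
tcp_rot: [3.141, 0.003, 0.335]
contact_force: [-0.3, 0.1, 0.8]
opening: 0.178
```

```bash
python3 - <<'E'
from h import *
f=viewer.grab_frame("wrist")
cv2.imwrite("pics/w11.png",f[:,:,::-1]);
go((570.2,246.6,66),0.338)
E
```

```text
t 10.62 pos [568.9 244.1  64.2] rot [3.141e+00 3.000e-03 3.360e-01] F [-0.3 -0.5 -1. ] open 0.177
total d [0.0021, -0.002, -0.0018] w [0.0009, 0.0031, -0.0024] rows needed 0.08
```

View pics/w11.png

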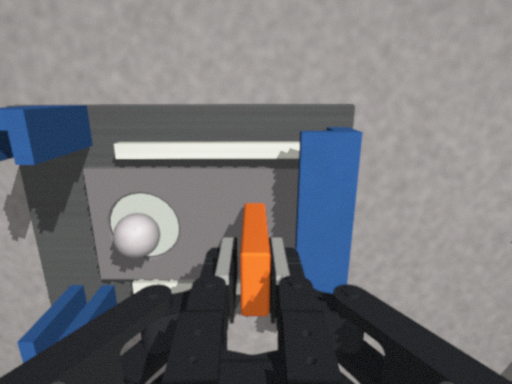

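Call:
{"op": "send_rows", "data": {"plan": [[[0.0015, -0.002, -0.001], [0, 0.003, 0], -0.65], [[0.0015, -0.002, -0.001], [0, 0.003, 0], -0.8], [[0.0015, -0.002, -0.001], [0, 0.003, 0], -1], [[0.0015, -0.002, -0.001], [0, 0.003, 0], -1], [[0.0015, -0.002, -0.001], [0, 0.003, 0], -1]], "squeeze": 60}}

```text
clock: 11.03
eef_pos: [570.3, 247.1, 66.4]
tcp_rot: [3.141, -0.002, 0.336]
contact_force: [-0.8, 0.3, 6.6]
opening: 0.132
```

```bash
python3 - <<'E'
from h import *
f=viewer.grab_frame("wrist")
cv2.imwrite("pics/w12.png",f[:,:,::-1]);
go((570.2,246.6,66),0.338)
E
```

```text
t 11.08 pos [570.3 247.1  66.3] rot [ 3.141e+00 -2.000e-03  3.360e-01] F [-1.   0.2  7.6] open 0.132
total d [-0.0003, 0.0004, 0.0003] w [0.0006, -0.0018, -0.0023] rows needed 0.02
```

View pics/w12.png

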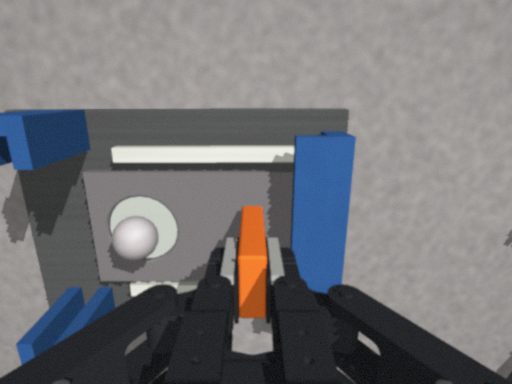

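Call:
{"op": "send_rows", "data": {"plan": [[[0, 0, -0.0015], [0, 0, 0], -1], [[-0.002, 0, -0.002], [0, 0, 0], -1], [[-0.006, 0, -0.002], [0, 0, 0], -1], [[-0.011, 0, -0.002], [0, 0, 0], -1], [[-0.016, 0, -0.002], [0, 0, 0], -1]]}}

```text
clock: 11.5
eef_pos: [554.3, 241.5, 68.0]
tcp_rot: [3.141, -0.001, 0.336]
contact_force: [0.4, 0.2, -2.7]
opening: 0.127
```

```bash
python3 - <<'E'
from h import *
go((541.9,236.7,68),0.336)
E
```

```text
t 11.5 pos [554.3 241.5  68. ] rot [ 3.141e+00 -1.000e-03  3.360e-01] F [ 0.4  0.2 -2.7] open 0.127
total d [-0.0133, 0.0004, -0.0001] w [0.0007, -0.0008, -0.0002] rows needed 0.33
```

Call:
{"op": "send_rows", "data": {"plan": [[[-0.004, 0, 0], [0, 0, 0], -1], [[-0.008, 0, 0], [0, 0, 0], -1], [[-0.0115, 0, 0], [0, 0, 0], -1], [[-0.013, 0, 0], [0, 0, 0], -1], [[-0.0135, 0, 0], [0, 0, 0], -1]]}}

```text
clock: 11.92
eef_pos: [541.3, 236.9, 68.0]
tcp_rot: [3.141, -0.001, 0.336]
contact_force: [0.1, -0.2, -2.3]
opening: 0.129
```

```bash
python3 - <<'E'
from h import *
f=viewer.grab_frame("wrist")
cv2.imwrite("pics/w13.png",f[:,:,::-1]);
f=viewer.grab_frame("side")
cv2.imwrite("pics/s13.png",cv2.resize(f[210:310,190:330],None,fx=5,fy=5,interpolation=cv2.INTER_CUBIC)[:,:,::-1]);
go((541.9,236.7,66),0.338)
E
```

```text
t 12.02 pos [541.6 237.1  68. ] rot [ 3.141e+00 -1.000e-03  3.360e-01] F [-0.3  0.2 -2.6] open 0.131
total d [0.0001, 0.0004, 0.002] w [0.0007, -0.0011, -0.0023] rows needed 0.05
```

View pics/w13.png

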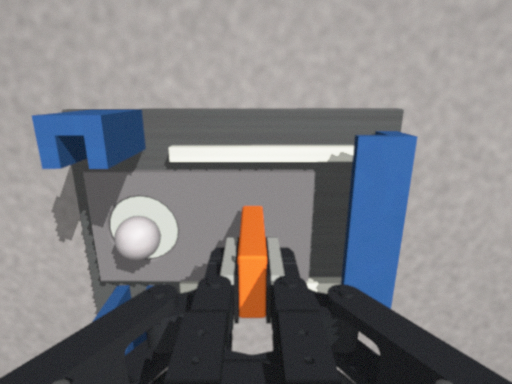

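View pics/s13.png

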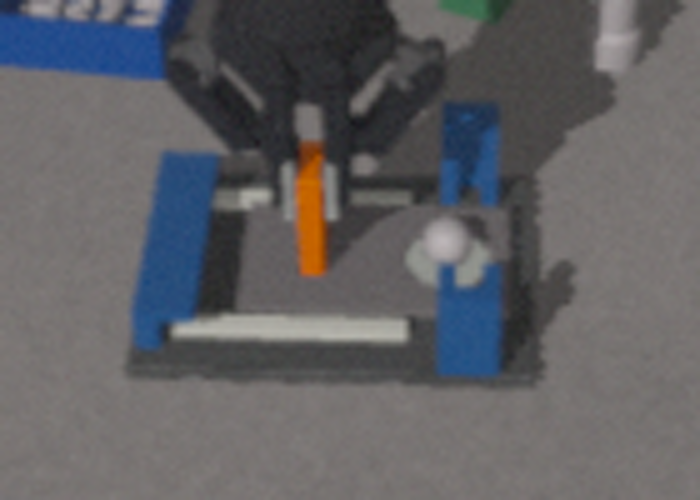

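Call:
{"op": "send_rows", "data": {"plan": [[[0, 0, -0.002], [0, 0, 0], -1], [[0, 0, -0.006], [0, 0, 0], -1], [[0, 0, -0.012], [0, 0, 0], -1], [[0, 0, -0.02], [0, 0, 0], -1], [[0, 0, -0.03], [0, 0, 0], -1]]}}

```text
clock: 12.43
eef_pos: [541.5, 237.0, 98.7]
tcp_rot: [3.141, -0.001, 0.336]
contact_force: [-0.5, -0.2, -2.4]
opening: 0.128
```

Call:
{"op": "send_rows", "data": {"plan": [[[0, 0, -0.01], [0, 0, 0], -1], [[0, 0, -0.021], [0, 0, 0], -1], [[0, 0, -0.033], [0, 0, 0], -1], [[0, 0, -0.046], [0, 0, 0], -1], [[0, 0, -0.059], [0, 0, 0], -1]]}}

```text
clock: 12.85
eef_pos: [541.5, 237.1, 159.3]
tcp_rot: [3.141, -0.001, 0.336]
contact_force: [0.0, -0.5, -2.8]
opening: 0.135
```

Call:
{"op": "send_rows", "data": {"plan": [[[0, 0, -0.012], [0, 0, 0], -1], [[0, 0, -0.023], [0, 0, 0], -1], [[0, 0, -0.033], [0, 0, 0], -1], [[0, 0, -0.04], [0, 0, 0], -1], [[0, 0, -0.044], [0, 0, 0], -1]]}}

```text
clock: 13.27
eef_pos: [541.7, 237.2, 204.6]
tcp_rot: [3.141, -0.003, 0.336]
contact_force: [0.8, -0.1, -2.1]
opening: 0.129
```

```bash
python3 - <<'E'
from h import *
f=viewer.grab_frame("wrist")
cv2.imwrite("pics/w14.png",f[:,:,::-1]);
f=viewer.grab_frame("side")
cv2.imwrite("pics/s14.png",cv2.resize(f[130:310,180:340],None,fx=3.3,fy=3.3,interpolation=cv2.INTER_CUBIC)[:,:,::-1]);
c=np.array([475.5,-258]); y=0.336
go((*(c+65*np.array([np.cos(y),np.sin(y)])),202),y)
E
```

```text
t 13.37 pos [541.7 237.2 204. ] rot [ 3.141e+00 -2.000e-03  3.360e-01] F [ 0.1 -0.  -1.8] open 0.129
total d [-0.1607, 0.4457, 0.0019] w [0.0006, -0.0023, -0.0003] rows needed 11.84
```

View pics/w14.png

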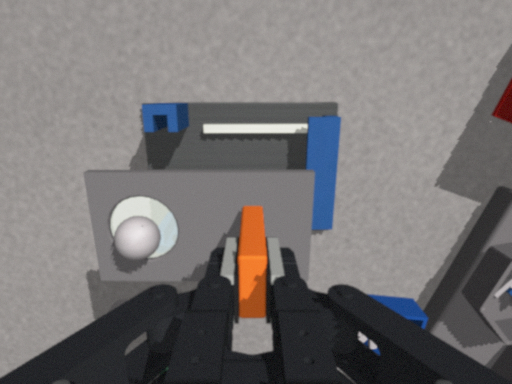

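View pics/s14.png

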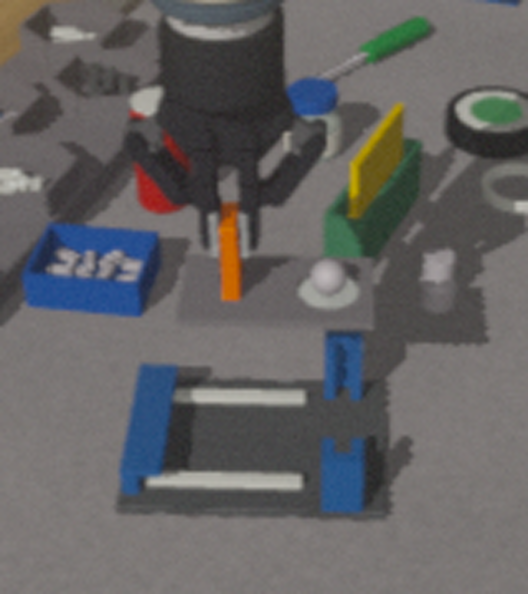

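Call:
{"op": "send_rows", "data": {"plan": [[[-0.001, 0.003, 0], [0, 0, 0], -1], [[-0.003, 0.009, 0], [0, 0, 0], -1], [[-0.007, 0.019, 0], [0, 0, 0], -1], [[-0.011, 0.03, 0], [0, 0, 0], -1], [[-0.0155, 0.043, 0], [0, 0, 0], -1]]}}

```text
clock: 13.78
eef_pos: [540.9, 190.1, 203.5]
tcp_rot: [3.141, -0.001, 0.336]
contact_force: [-0.4, -0.5, -1.9]
opening: 0.133
```

Call:
{"op": "send_rows", "data": {"plan": [[[-0.005, 0.014, 0], [0, 0, 0], -1], [[-0.01, 0.028, 0], [0, 0, 0], -1], [[-0.015, 0.042, 0], [0, 0, 0], -1], [[-0.02, 0.056, 0], [0, 0, 0], -1], [[-0.025, 0.07, 0], [0, 0, 0], -1]]}}

```text
clock: 14.2
eef_pos: [540.0, 113.7, 203.4]
tcp_rot: [3.141, -0.001, 0.335]
contact_force: [0.3, 0.3, -2.1]
opening: 0.127
```

Call:
{"op": "send_rows", "data": {"plan": [[[-0.005, 0.014, 0], [0, 0, 0], -1], [[-0.01, 0.028, 0], [0, 0, 0], -1], [[-0.015, 0.042, 0], [0, 0, 0], -1], [[-0.02, 0.056, 0], [0, 0, 0], -1], [[-0.025, 0.07, 0], [0, 0, 0], -1]]}}

```text
clock: 14.62
eef_pos: [538.9, 37.4, 203.4]
tcp_rot: [3.141, -0.001, 0.334]
contact_force: [0.2, -0.3, -2.4]
opening: 0.127
```

```bash
python3 - <<'E'
from h import *
c=np.array([475.5,-258]); y=0.336
go((*(c+65*np.array([np.cos(y),np.sin(y)])),203),y)
E
```

```text
t 14.62 pos [538.9  37.4 203.4] rot [ 3.141e+00 -1.000e-03  3.340e-01] F [ 0.2 -0.3 -2.4] open 0.127
total d [-0.0918, 0.2581, 0.0005] w [0.0009, -0.0006, -0.0016] rows needed 6.85
```

Call:
{"op": "send_rows", "data": {"plan": [[[-0.005, 0.014, 0], [0, 0, 0], -1], [[-0.01, 0.028, 0], [0, 0, 0], -1], [[-0.015, 0.042, 0], [0, 0, 0], -1], [[-0.02, 0.056, 0], [0, 0, 0], -1], [[-0.025, 0.07, 0], [0, 0, 0], -1]]}}

```text
clock: 15.03
eef_pos: [537.5, -38.9, 203.3]
tcp_rot: [3.141, -0.0, 0.334]
contact_force: [-0.2, -0.6, -2.1]
opening: 0.131
```

Call:
{"op": "send_rows", "data": {"plan": [[[-0.005, 0.014, 0], [0, 0, 0], -1], [[-0.01, 0.028, 0], [0, 0, 0], -1], [[-0.015, 0.042, 0], [0, 0, 0], -1], [[-0.02, 0.056, 0], [0, 0, 0], -1], [[-0.025, 0.07, 0], [0, 0, 0], -1]]}}

```text
clock: 15.45
eef_pos: [536.0, -115.1, 203.3]
tcp_rot: [3.141, 0.0, 0.333]
contact_force: [0.0, 0.6, -3.1]
opening: 0.131
```

```bash
python3 - <<'E'
from h import *
c=np.array([475.5,-258]); y=0.336
go((*(c+65*np.array([np.cos(y),np.sin(y)])),203),y)
E
```

```text
t 15.45 pos [ 536.  -115.1  203.3] rot [3.141 0.    0.333] F [ 0.   0.6 -3.1] open 0.131
total d [-0.0388, 0.1151, 0.0004] w [0.0009, 0.0001, -0.0032] rows needed 3.04
```

Call:
{"op": "send_rows", "data": {"plan": [[[-0.0045, 0.014, 0], [0, 0, 0], -1], [[-0.009, 0.0275, 0], [0, 0, 0], -1], [[-0.0135, 0.04, 0], [0, 0, 0], -1], [[-0.0175, 0.052, 0], [0, 0, 0], -1], [[-0.021, 0.063, 0], [0, 0, 0], -1]]}}

```text
clock: 15.87
eef_pos: [536.4, -182.9, 203.3]
tcp_rot: [3.141, 0.0, 0.332]
contact_force: [0.7, 0.3, -2.8]
opening: 0.128
```

Call:
{"op": "send_rows", "data": {"plan": [[[-0.003, 0.009, 0], [0, 0, 0], -1], [[-0.0055, 0.017, 0], [0, 0, 0], -1], [[-0.0075, 0.023, 0], [0, 0, 0], -1], [[-0.009, 0.028, 0], [0, 0, 0], -1], [[-0.01, 0.031, 0], [0, 0, 0], -1]]}}

```text
clock: 16.28
eef_pos: [537.2, -215.9, 203.3]
tcp_rot: [3.141, 0.0, 0.332]
contact_force: [-0.4, 0.1, -2.2]
opening: 0.134
```

```bash
python3 - <<'E'
from h import *
c=np.array([475.5,-258]); y=0.336
go((*(c+65*np.array([np.cos(y),np.sin(y)])),203),y)
E
```

```text
t 16.28 pos [ 537.2 -215.9  203.3] rot [3.141 0.    0.332] F [-0.4  0.1 -2.2] open 0.134
total d [-0.007, 0.0194, 0.0003] w [0.0008, 0.0002, -0.0037] rows needed 0.52
```

Call:
{"op": "send_rows", "data": {"plan": [[[-0.0015, 0.004, 0], [0, 0, 0], -1], [[-0.003, 0.009, 0], [0, 0, 0], -1], [[-0.0045, 0.013, 0], [0, 0, 0], -1], [[-0.006, 0.0165, 0], [0, 0, 0], -1], [[-0.007, 0.019, 0], [0, 0, 0], -1]]}}

```text
clock: 16.7
eef_pos: [536.7, -236.6, 203.3]
tcp_rot: [3.141, 0.0, 0.332]
contact_force: [0.0, -0.0, -2.5]
opening: 0.132
```

Call:
{"op": "send_rows", "data": {"plan": [[[0, 0, 0], [0, 0, 0], -1], [[0, 0, 0], [0, 0, 0], -1], [[0, 0, 0], [0, 0, 0], -1], [[0, 0, 0], [0, 0, 0], -1], [[0, 0, 0], [0, 0, 0], -1]]}}

```text
clock: 17.12
eef_pos: [536.7, -236.4, 203.3]
tcp_rot: [3.141, 0.0, 0.333]
contact_force: [-0.5, -0.4, -2.4]
opening: 0.128
```

```bash
python3 - <<'E'
from h import *
P=cam("wrist");f=viewer.grab_frame("wrist")
cv2.imwrite("pics/w15.png",cv2.resize(f,(768,576))[:,:,::-1])
import pickle;pickle.dump(P,open("wp15.pkl","wb"))
f=viewer.grab_frame("side")
cv2.imwrite("pics/s15.png",cv2.resize(f[90:290,200:420],None,fx=3.3,fy=3.3,interpolation=cv2.INTER_CUBIC)[:,:,::-1]);
f=viewer.grab_frame("top");cv2.imwrite("pics/t15.png",cv2.resize(f[130:320,230:450],None,fx=3,fy=3)[:,:,::-1])
c=np.array([475.5,-258]); y=0.336
go((*(c+65*np.array([np.cos(y),np.sin(y)])),203),y); print(np.abs(status.sense()['qvel']).max())
E
```

```text
t 17.27 pos [ 536.8 -236.5  203.3] rot [3.141 0.    0.332] F [-0.1  0.1 -2.3] open 0.13
total d [0.0001, 0.0001, 0.0003] w [0.0008, 0.0002, -0.0036] rows needed 0.03
0.001188555165123171
```

View pics/w15.png

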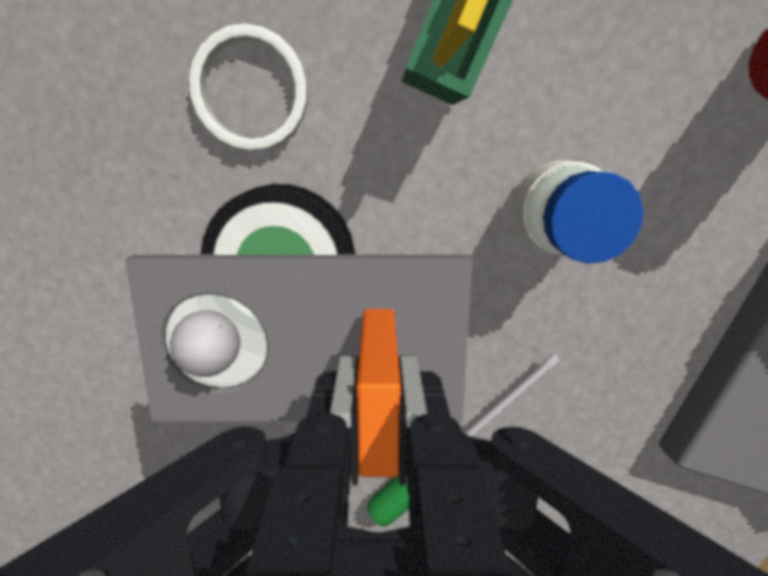

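View pics/s15.png

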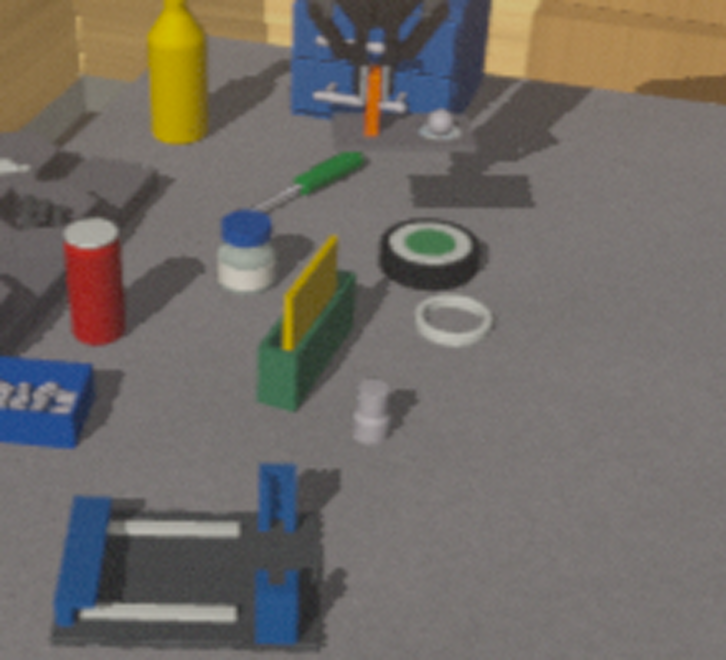

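View pics/t15.png

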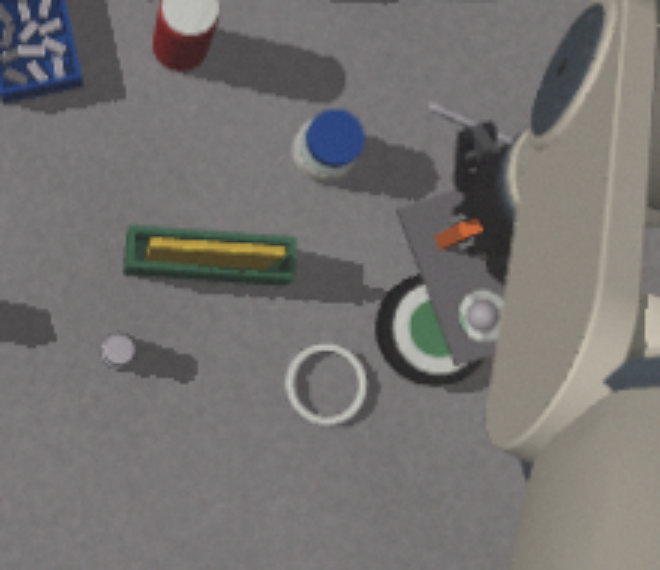

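```bash
python3 - <<'E'
from h import *
import pickle; P=pickle.load(open("wp15.pkl","rb"))
g=lambda L,z:pix2w("wrist",[[(a+.5)/1.5-.5,(b+.5)/1.5-.5] for a,b in L],z,P)
print(g([(216,341)],150), g([(203,343)],160))
print("cam ring L/R at y250", g([(214,250),(338,250),(275,202)],27).round(1))
print("top:pocket",pix2w("top",[[230+482/3,130+314/3]],150),"cam",pix2w("top",[[230+441/3,130+329/3]],27))
E
```

```text
[[ 476.31901147 -257.57500498  150.        ]] [[ 473.94531445 -254.63506349  160.        ]]
cam ring L/R at y250 [[ 435.2 -262.    27. ]
 [ 510.1 -236.2   27. ]
 [ 464.  -219.9   27. ]]
top:pocket [[ 475.67395674 -258.72086975  150.        ]] cam [[ 472.50086293 -263.36481513   27.        ]]
```

```bash
python3 -c "
from h import *
print(job.sign_off())"
```

```text
the job is handed in; nothing more can be done
None
```

The job is handed in at about 17.3 s of the 64 s allowed. I drew the gate straight up out of the slots and released it standing in the green rack. I then slid the tray about 30 mm forward, clear of the lip, lifted it by the fin and carried it level to the camera, where the arm still holds it.

**Last checks before hand-in:**
- **Pocket position:** about (476, -258) mm, against a camera centre of about (475.5, -258) mm. The top view alone puts the camera about 5 mm away from that, still well inside the 30 mm limit.
- **Height:** the pocket should be about 120 mm above the camera's top. I worked this out from the arm's pose rather than measuring it in a picture.
- **Level and still:** the tool tilt was about 0.001 rad and the joints were practically still, at 0.001 rad/s.
- **Grip and ball:** the load on the wrist was steady at about 2.3 N, and the ball shows in its pocket in all three views.
- **Gate and bench:** the gate is upright in the rack. The bystanders in the last pictures look where they started; the lug bolt was outside those crops, and the arm hid part of the screwdriver in them.

No check failed. The only disagreement was the top camera reading 3–5 mm off the wrist camera for some objects. I went by the wrist camera. No verdict was reported at hand-in.

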